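# Open a dead centrifuge with its emergency release pin

### The arm

A 6-joint arm with a two-finger parallel gripper is mounted at the origin on a cart in front of the work surface, level with it; the furniture and walls round the work are solid. World frame = base frame: x ahead of the robot, y to its left, z up, the work surface at z = 0. Lengths are in m, angles in rad, forces in N, time in s.
With the tool pointing down it reaches from about 0.375 to 0.9 m from the base axis. Payload 3.1 kg.
Tool frame: the origin (TCP) lies on the centre line of the jaws, within the pads' length; the fingertips stand robot.tip_reach ahead of it and the grasp point (between the pads) lies 8 mm behind it (robot.tip_reach is the distance from the TCP to the fingertips, in m); z points along the fingers, y is the line along which they close (so a half turn about z gives the same grasp; the last joint's range is limited). The gripper opens to 87 mm and grips with 3 to 60 N. Pads are 19 mm wide; open, the fingers measure 117 mm over their backs; the gripper's body (75 mm by 190 mm) begins 51 mm behind the grasp point.
Start: joints at [-1.44, 0.527, 1.433, -0, 1.181, -0.178], TCP at [0.191, -0.595, 0.234] pointing down, gripper open.
Joint ranges: [-3.08, 3.08], [-0.75, 2.2], [0.22, 2.44], [-1.43, 4.57], [0, 2.65], [-2.85, 2.85]. Speed limits (rad/s): [2.79, 2.79, 3.14, 3.14, 3.14, 3.14].

### API

Orientations are given as a unit quaternion [x, y, z, w].
In Python, from rig import robot gives the robot as it stands.
- The arm moves only by the tool jog_arm, never from a script. Its argument "motion" is one flat list of numbers, 7 for each row, row after row: the shift along the tool's x, y, z scaled (see below), then the turn, a rotation vector about the tool's x, y, z scaled (see below), then the gripper's target within -1 to 1 (shut at 1, half-way at 0, fully open at -1). In form: [x, y, z, rx, ry, rz, hand, x, y, z, rx, ry, rz, hand, ...]. A call has 1 to 12 rows; each row shifts and turns the commanded pose from where the row before left it, along the tool's axes as they then stand; what a row does not reach is not made up. The controller multiplies each number of a shift by 4 cm and each number of a turn by 4 degrees. A row lasts 1/8 s, in which the tool goes at most 62.5 mm and 10.7 degrees, less where a joint would pass 70% of its speed; a pose out of reach is approached as far as the arm can. A call with a number of a shift or a turn outside -1 to 1 is refused whole. A call with a gripper value outside its range is refused whole. The fingers move at their own pace and stop on an object; "grip_force" is the grip in N (left out, the last holds). Time passes only in rows, so rows that do not move let the fingers close. It gives the time, the measured TCP pose, the force, the opening and the grip force at its end, in the units of the state.
- robot.get_obs(): the state, without advancing time (a new reading comes with each control period).
- robot.camera(name): name is "side" or "top"; returns the picture (400x640x3 uint8, blue, green, red); there is no depth.
- robot.calibration(name): a dict with "fx", "fy", "cx", "cy" (pixels), "dist_coeffs" ([k1, k2, p1, p2, k3] as OpenCV has them; the pictures are not rectified), "R" (3x3) and "t" (3): a world point X has camera coordinates R X + t. Camera axes: x right, y down, z forward; pixel columns grow to the right and rows downward; lengths in m; the calibration is good to about 2 mm. A picture is of the moment at which its call begins. calibration takes no time and is no camera call.
- robot.hand_in(): hands the job in; it is judged then, once.
The state is a dict: "time": time; "q": joint angles; "joint_velocities": joint speeds; "joint_torque": joint torques, N m; "position": TCP position; "tool_rot": TCP orientation; "ft_force": force on the tool from outside, world axes, zero at the start; "moment": the same for the moment, N m; "grip_width": finger opening in m; "grip_force": force on a finger pad.
Only numpy, scipy, OpenCV 4.12 (cv2) and the standard library are available. Lean on these libraries where they do the work, as an engineer would, in place of code of your own. Each camera call takes 0.05 s, during which the arm holds its last target. There are 200 camera calls.

### The job

The benchtop centrifuge has lost its power with the lid locked over the samples. Take the red-handled release pin from its stand, put it straight into the yellow-ringed hole in the centrifuge's front and press the spring latch behind it gently, only as far as it takes for the lid to spring open; do not ram the latch against its stop. Then lay the pin back in both slots of its stand the way it lay, touching the centrifuge with nothing but the pin and leaving the other things on the bench where they are.

Things in the scene. Friction and masses are not known exactly. Their poses are not given: they have to be found in the camera images.
- centrifuge: white and grey benchtop centrifuge, 180 deep (x) x 190 wide (y) x 140 high mm, fixed to the bench; origin at the centre of its underside, x from its dark, upright front panel (at x = -90 mm) to its rear, z up. All of the lid lies 6 mm or more behind the panel's face. A tall instrument stack, 0.8 m high, stands to its right: swing the arm past that drawn in
- release_hole (a point): centre of the mouth of the release hole, on the panel's outer face, ringed in yellow, 70 mm above the bench; axes as the centrifuge's, the pin goes in along +x. Round, 9 mm wide, through the 8 mm panel into a hollow. Behind it, 14 to 22 mm past the panel's outer face (it differs from unit to unit and is not shown), hangs the tail of the spring latch, a plate 18 mm wide
- lid (a joint): lid angle in rad, hinged at the rear: 0 shut and latched (creeps to 0.07 as the latch yields), 1.25 fully open. From first touch the pin must push the tail a further 3 to 19 mm before it lets the lid go (differs from unit to unit, to be felt or watched); a hard stop is 2 to 5 mm on. The latch's spring resists with 4 N at first, up to 11 N at the end; over 20 N on latch or panel is too much
- pin: release pin, 138 mm long, 50 g: red grip, 66 long x 14 x 14 mm with flat sides, and a straight round-nosed steel rod, 6 mm across, that stands 72 mm out of its front; origin at the centre of the grip, x along the rod to the tip
- pin_tip (a point): the tip of the pin's rod, 105 mm ahead of the pin's origin along its x
- holder: grey stand fixed to the bench, the pin lies level in it; 150 long (x) x 40 wide mm, origin on the bench, x the way the pin's tip points. 6 mm base, two posts 8 mm thick with open-topped U slots with flared mouths, tops 45 mm up: one 27 mm behind the origin (18 mm wide, floor 27 mm up, under the grip's rear), one 75 mm ahead (10 mm wide, floor 31 mm up, under the rod)
- holder_seat (a point): where the pin's origin lies when the pin rests in the stand: 34 mm above the stand's origin; axes as the stand's
- timer: white lab timer, 62 x 66 x 18 mm, lying on the bench to the right of the centrifuge; origin at the centre of its underside
- beaker: glass beaker, 52 mm across, 68 mm high; origin at the centre of its underside
- vial_rack: grey rack with capped vials, 96 x 184 x 36 mm; origin at the centre of its underside
- lid_front (a point): middle of the lid's front edge, 132 mm above the bench when shut. Once let go, springs lift the lid: it swings up and to the rear, away from the pin, takes one to three seconds and stays open by itself, also after the pin is drawn out
- wash_bottle: white squeeze wash bottle with a red spout, 68 x 120 x 211 mm, standing behind the stand; origin on its underside

How it is judged:
By the outcome, as a careful person would: the job done as asked, in the order asked, and still so for the second after the job is handed in, with the robot touching nothing.
It also fails if it takes over 58 s, if anything falls off the work surface, if the arm or the gripper's body presses on something with over 40 N, if the wrist force passes 120 N, or if a joint passes its speed limit or range.

## Working session

There is one attempt and no reset: what is moved stays moved. The work goes in short steps, Python scripts to look and compute and a tool call to move; the robot and the scene stay as the last step left them, time stands still between calls to the robot, and variables do not carry over. Pictures are saved under pics/ and viewed, at most 10 in all, crops included, and the job is handed in when it is done.

Besides the shell and the picture viewer there is one more tool, called after "Request:" as name(argument=value, ...), one argument or row to a line, values as JSON. jog_arm: Moves the arm, as the interface text tells. Shifts and turns lie within -1 to 1; 1 stands for 4 cm of shift or 4 degrees of turn. Its arguments: {"type":"object","properties":{"motion":{"type":"array","items":{"type":"number"}},"grip_force":{"type":"number"}},"required":["motion"]}

```bash
mkdir -p pics; ls
python3 - <<'E'
from rig import robot
import cv2
for n in("side","top"):
    cv2.imwrite(f"pics/{n}0.png",robot.camera(n)); print(n,robot.calibration(n))
print(robot.get_obs(), robot.tip_reach)
E
```

```text
pics
side {'fx': 407.0847018167484, 'fy': 407.0847018167484, 'cx': 316.8750138353426, 'cy': 198.3181285804586, 'dist_coeffs': array([-0.00777458,  0.        ,  0.        ,  0.        ,  0.        ]), 'R': array([[-0.89378821, -0.44847234, -0.00389722],
       [-0.21954055,  0.44508022, -0.86816217],
       [ 0.3910813 , -0.77509751, -0.49626532]]), 't': array([0.51519218, 0.14002144, 1.03339662])}
top {'fx': 513.2209833500239, 'fy': 513.2209833500239, 'cx': 315.19610213047076, 'cy': 194.72774053031117, 'dist_coeffs': array([0.01602324, 0.        , 0.        , 0.        , 0.        ]), 'R': array([[-0.46282891, -0.88644354, -0.00269292],
       [-0.81009682,  0.42419635, -0.40472286],
       [ 0.35990629, -0.18513591, -0.91443543]]), 't': array([0.37394418, 0.390132  , 1.45983461])}
{'time': 0.1, 'q': array([-1.43950570e+00,  5.28366861e-01,  1.43373293e+00,  7.01952178e-06,
        1.18139248e+00, -1.78453249e-01]), 'joint_velocities': array([ 1.33000193e-03, -9.95115432e-04, -1.98452583e-03, -6.07276822e-04,
        8.10253462e-04, -6.34193983e-05]), 'joint_torque': array([-2.79934147e-04, -4.40985167e+01, -1.77150482e+01,  6.34285226e-02,
        5.33457811e-02, -4.77194101e-05]), 'position': array([ 0.19048536, -0.59462104,  0.23268647]), 'tool_rot': array([ 9.88031053e-01,  1.54252181e-01,  2.56404593e-05, -9.49466600e-04]), 'ft_force': array([ 0.31347438, -0.10812773,  0.77428434]), 'moment': array([0.00069784, 0.01532576, 0.01379653]), 'grip_force': 0.0, 'grip_width': 0.08680677077852685} 0.011
```

View pics/side0.png

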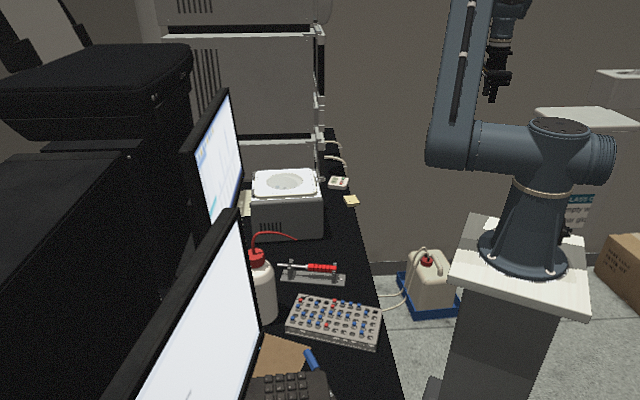

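View pics/top0.png

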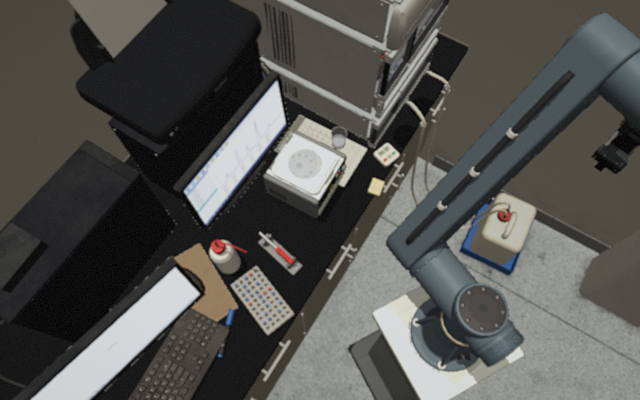

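The side view shows the centrifuge at about (287,200) and the stand with the pin at (312,272). In the top view they are at (308,172) and (280,252). Next I'll enlarge both.

```bash
cat > h.py <<'E'
import numpy as np,cv2
from rig import robot
C={n:robot.calibration(n) for n in("side","top")}
def K(c): return np.array([[c['fx'],0,c['cx']],[0,c['fy'],c['cy']],[0,0,1]])
def proj(n,X):
    c=C[n]; return cv2.projectPoints(np.atleast_2d(X).astype(float),cv2.Rodrigues(c['R'])[0],c['t'],K(c),c['dist_coeffs'])[0][:,0]
def ray(n,p):
    c=C[n]; u=cv2.undistortPoints(np.array([[p]],float),K(c),c['dist_coeffs'])[0,0]
    return -c['R'].T@c['t'], c['R'].T@np.array([u[0],u[1],1])
def onz(n,p,z):
    o,d=ray(n,p); return o+d*(z-o[2])/d[2]
def tri(ps,pt):
    A=[];b=[]
    for n,p in(("side",ps),("top",pt)):
        o,d=ray(n,p);d=d/np.linalg.norm(d);P=np.eye(3)-np.outer(d,d);A.append(P);b.append(P@o)
    return np.linalg.solve(sum(A),sum(b))
E
python3 - <<'E'
from h import *
s=cv2.imread("pics/side0.png");t=cv2.imread("pics/top0.png")
def crop(i,x,y,w,h,k): return cv2.resize(i[y:y+h,x:x+w],None,fx=k,fy=k,interpolation=cv2.INTER_CUBIC)
a=crop(s,240,160,130,50,6); b=crop(s,240,160,130,98,6)
cv2.imwrite("pics/c1.png",crop(s,235,160,130,97,6))   # centrifuge side
cv2.imwrite("pics/c2.png",np.hstack([crop(s,270,252,80,40,5),np.zeros((200,0,3),np.uint8),crop(t,250,226,60,40,5)]) if 1 else a)
cv2.imwrite("pics/c3.png",crop(t,245,110,100,120,5)[:600])
print([ -c['R'].T@c['t'] for c in C.values()])
E
```

```text
[array([0.08707099, 0.96971182, 0.63640803]), array([-0.03628679,  0.43625564,  1.49382684])]
```

View pics/c1.png

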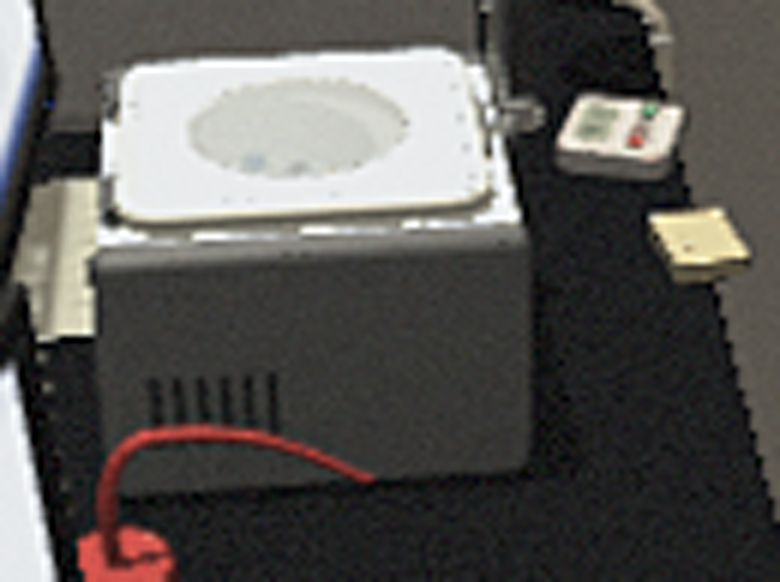

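View pics/c2.png

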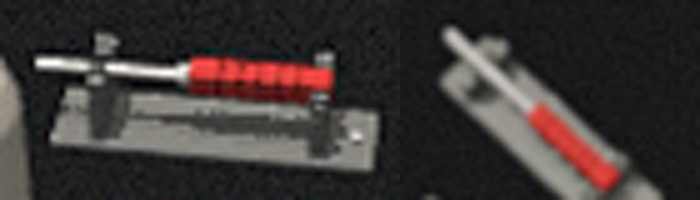

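View pics/c3.png

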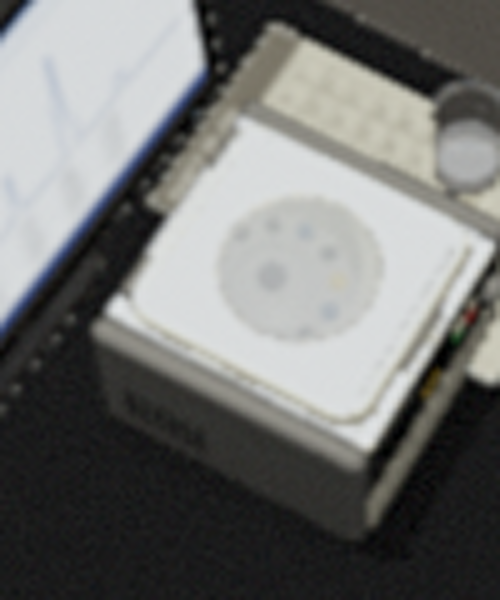

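Front panel faces the robot. The yellow ring is near top-view pixel (331.4,186). The pin tip is at side (277.4,264.8) and top (259.4,232.6), and the grip's rear end is at side (336.4,268) and top (292,262).

```bash
cat >> h.py <<'E'
def W(p,L):
    c,s=np.cos(p[2]),np.sin(p[2]); L=np.atleast_2d(L); return L@np.array([[c,s,0],[-s,c,0],[0,0,1]])+[p[0],p[1],0]
from scipy.optimize import least_squares
def fit(obs,x0):
    f=lambda p:np.concatenate([proj(n,W(p,L))[0]-q for n,L,q in obs])
    r=least_squares(f,x0,loss='soft_l1'); return r.x,f(r.x).reshape(-1,2)
E
python3 - <<'E'
from h import *
t=cv2.imread("pics/top0.png").astype(int);s=cv2.imread("pics/side0.png").astype(int)
yl=np.argwhere((t[175:200,322:345,2]-t[175:200,322:345,0]>50)&(t[175:200,322:345,1]-t[175:200,322:345,0]>20))
ring=yl.mean(0)[::-1]+[322,175] if len(yl) else None
print("ring",ring,len(yl))
for n,im,(x,y,w,h) in(("side",s,(300,255,45,25)),("top",t,(265,240,40,30))):
    c=im[y:y+h,x:x+w]; m=(c[...,2]-np.maximum(c[...,1],c[...,0])>60); a=np.argwhere(m)
    print(n,"red centroid",a.mean(0)[::-1]+[x,y],len(a))
S=lambda u,v,k,x,y:np.array([u/k+x-.4,v/k+y-.4])
tip_s,rear_s=S(37,64,5,270,252),S(332,80,5,270,252); tip_t,rear_t=S(47,33,5,250,226),S(208,180,5,250,226)
front_s,front_t=S(190,75,5,270,252),S(133,112,5,250,226)
print("tri tip",tri(tip_s,tip_t),"rear",tri(rear_s,rear_t),"gripfront",tri(front_s,front_t))
H=0.034
obs=[("side",[.105,0,H],tip_s),("top",[.105,0,H],tip_t),("side",[-.033,0,H],rear_s),("top",[-.033,0,H],rear_t),("side",[.033,0,H],front_s),("top",[.033,0,H],front_t)]
p,r=fit(obs,[.6,.2,.3]);print("pin",p,"\n",r.round(1))
obs=[("side",[-.09,.095,0],S(525,470,6,235,160)),("side",[.09,.095,0],S(130,495,6,235,160)),("top",[-.09,.095,0],S(365,540,5,245,110)),("top",[.09,.095,0],S(112,418,5,245,110))]
if ring is not None: obs.append(("top",[-.09,0,.07],ring))
p,r=fit(obs,[.7,-.1,0]);print("cen",p,"\n",r.round(1)); print("hole",W(p,[-.09,0,.07]))
for n,q,z in(("timer",(386,154),.018),("beaker",(339,140),0),("bottle",(224,262),0),("rackcorner",(262,298),.04),("stack",(372,140),0),("bench edge",(400,165),0)): print(n,onz("top",q,z).round(3))
E
```

```text
ring [330. 188.] 1
side red centroid [321.18674699 266.8373494 ] 166
top red centroid [284.27027027 255.12612613] 111
tri tip [0.50611782 0.34772803 0.03524718] rear [0.37704205 0.30308292 0.04039577] gripfront [0.43781805 0.32372549 0.03570622]
pin [0.4083701  0.31072448 0.35776018] 
 [[-0.5  0.2]
 [ 0.2  0.1]
 [-0.1  0.9]
 [ 1.5  0.3]
 [-0.3  0. ]
 [ 0.3 -0.4]]
cen [0.6050387  0.13604869 0.59037345] 
 [[ 0.2  0.9]
 [-1.6  1.9]
 [-0.2  0.6]
 [ 0.8 -0.1]
 [ 2.2 -3.5]]
hole [[0.53027275 0.08594827 0.07      ]]
timer [ 0.566 -0.134  0.018]
beaker [ 0.692 -0.029  0.   ]
bottle [0.483 0.479 0.   ]
rackcorner [0.321 0.425 0.04 ]
stack [ 0.641 -0.127  0.   ]
bench edge [ 0.517 -0.16   0.   ]
```

Run:
```python
from h import *
im={n:cv2.imread(f"pics/{n}0.png") for n in("top","side")}
t=im["top"].astype(int)
sub=t[178:196,322:342]; m=(sub[...,2]+sub[...,1])//2-sub[...,0]
print(m)
def warp(n,z):
    xs,ys=np.meshgrid(np.arange(.45,.80,.001),np.arange(-.03,.30,.001))
    P=proj(n,np.c_[xs.ravel(),ys.ravel(),np.full(xs.size,z)]).reshape(*xs.shape,2).astype(np.float32)
    return cv2.remap(im[n],P[...,0],P[...,1],cv2.INTER_LINEAR)
out=[]
for n in im:
    w=warp(n,.132); g=w.min(2); b=cv2.morphologyEx((g>190).astype(np.uint8),cv2.MORPH_OPEN,np.ones((9,9)))
    k,l,st,c=cv2.connectedComponentsWithStats(b); i=1+np.argmax([st[j,4] if l[150,150]==j else 0 for j in range(1,k)]) if l[150,150] else 1+np.argmax(st[1:,4])
    cnt=max(cv2.findContours((l==i).astype(np.uint8),cv2.RETR_EXTERNAL,cv2.CHAIN_APPROX_NONE)[0],key=cv2.contourArea)
    r=cv2.minAreaRect(cnt); print(n,r, .45+r[0][0]/1e3,-.03+r[0][1]/1e3)
    cv2.drawContours(w,[cv2.boxPoints(r).astype(int)],-1,(0,0,255),1); out.append(w)
cv2.imwrite("pics/warp.png",np.hstack(out))
```

```text
[[-2 -2 -2  1  8 12 11  7  7  6 10  6  1  6  9  6 10 12 13 15]
 [-2 -1  1  5 11 11  5  3  2  4  5  4 -1  0  5  8 10 12 14 16]
 [-2 -1  3  9 12  8  3  0  2  3  5  1  0  2  9 11 11 13 14 14]
 [ 0  1  6 12 10  8  3  1  3  4  0  0 -1  8 10 12 12 15 16 15]
 [ 0  3 11 12  6  2  3  6  7  0 -1  0  3  8 11 11 11 13 16 16]
 [ 2 10 13  8  2 -1  1  6  5  9 20  5  5  8 12  9  8  9 14 14]
 [ 8 12  5  2  2  2  2  1  5 33 41 17 11 11 13 11  7  7 12 13]
 [11  6 -1 -2  2  6  6  2 16 39 35 15 13 13 12 10  3  5  9 10]
 [12  3 -3 -3  0  6  4  6 27 43 28 12 13 12 10  7  2  0  2  4]
 [ 4 -1 -2 -1  3  4  0 17 39 36 18 10 13 13  8  6  1  0 -1  2]
 [-1 -3 -1  1  4  3  7 34 48 27 13 11 12  9  6  2 -2 -1  0  0]
 [-3 -2  0  3  3  3  5 24 26 15 11 13 11  7  4 -4 -2  3 -4 -6]
 [-2  0  6  7  4  1  0  8 12 14 13 11  9  4  0 -1  3  3 -2  1]
 [-3  0  7  9  1  0  2  4 11 13 13 10  8  2  0 -2 -2 -2 -1  2]
 [-1  1  4  4 -1 -2  3  8 12 12 11 10  2 -1  2  2  1 -1 -1  1]
 [ 2  5  5  1 -2  3  6 11 13 13 10  6  0 -1 -4 -1 -1  0  4 -1]
 [ 3  5  3  1  2  7 12 12 10 10  8  2 -1  2 -1  0  1 -2 -1  1]
 [ 6  4  0 -4  3  9 13 13 12  9  4  0 -2  2 -1 -3 -2  2  0  1]]
top ((149.61273193359375, 171.6604766845703), (176.7722625732422, 154.77587890625), 33.11134338378906) 0.5996127319335938 0.14166047668457032
side ((154.86294555664062, 165.42190551757812), (176.2857666015625, 151.78460693359375), 32.85572052001953) 0.6048629455566407 0.13542190551757813
```

View pics/warp.png

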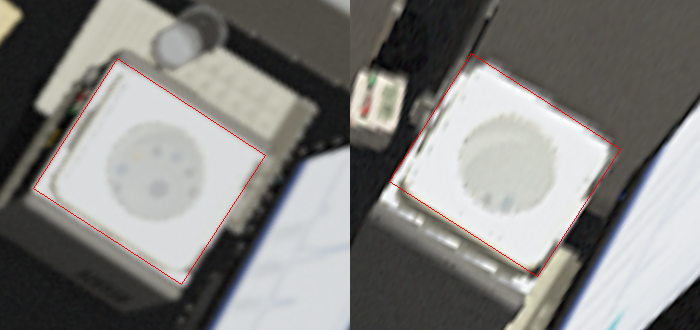

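```bash
cat >> h.py <<'E'
from scipy.spatial.transform import Rotation as R
def go(*tg):
    """targets (x,y,z,yaw) of TCP pointing down -> rows from the measured pose"""
    o=robot.get_obs(); p=o['position']; r=R.from_quat(o['tool_rot'])
    for x,y,z,w in tg:
        d=np.array([x,y,z])-p; rt=R.from_euler('z',w)*R.from_euler('x',np.pi); rv=np.degrees((r.inv()*rt).as_rotvec())
        n=int(np.ceil(max(abs(r.inv().apply(d)).max()/.04,abs(rv).max()/4,1)))
        print(n,"x",(r.inv().apply(d)/.04/n).round(3),(rv/4/n).round(3),"totals",(r.inv().apply(d)/.04).round(3)); p,r=np.array([x,y,z]),rt
def st():
    o=robot.get_obs(); print({k:np.round(o[k],4).tolist() for k in('time','q','position','ft_force','grip_width','grip_force')}, 'yaw,tilt',R.from_quat(o['tool_rot']).as_euler('ZYX').round(4))
E
python3 - <<'E'
from h import *
print(onz("top",(330.8,186.5),.07), onz("top",(435,75),0),onz("top",(372,140),0))
go((.14,-.40,.234,.358),(.30,-.28,.234,.358),(.41,-.08,.234,.358),(.41,.12,.234,.358),(.405,.311,.234,.358))
E
```

```text
[0.52636028 0.09303167 0.07      ] [ 0.76577992 -0.4564103   0.        ] [ 0.64079526 -0.12664073  0.        ]
6 x [ 0.047 -0.836 -0.004] [-0.004 -0.001 -0.115] totals [ 0.281 -5.019 -0.023]
5 x [ 0.96  -0.282 -0.   ] [0. 0. 0.] totals [ 4.798 -1.408 -0.   ]
5 x [ 0.866 -0.744 -0.   ] [0. 0. 0.] totals [ 4.328 -3.719 -0.   ]
5 x [ 0.35  -0.937 -0.   ] [0. 0. 0.] totals [ 1.752 -4.683 -0.   ]
5 x [ 0.311 -0.903 -0.   ] [0. 0. 0.] totals [ 1.556 -4.516 -0.   ]
```

Request:
jog_arm(
  motion=[0.05,-0.84,0,0,0,-0.115,0.1,0.05,-0.84,0,0,0,-0.115,0.1,0.05,-0.84,0,0,0,-0.115,0.1,0.05,-0.84,0,0,0,-0.115,0.1,0.05,-0.84,0,0,0,-0.115,0.1,0.05,-0.84,0,0,0,-0.115,0.1,0.96,-0.28,0,0,0,0,0.1,0.96,-0.28,0,0,0,0,0.1,0.96,-0.28,0,0,0,0,0.1,0.96,-0.28,0,0,0,0,0.1,0.96,-0.28,0,0,0,0,0.1],
)

```text
time: 1.48
position: [0.2977, -0.2799, 0.2335]
tool_rot: [0.984, 0.178, -0.0, -0.0]
ft_force: [0.1, -0.6, 0.9]
grip_width: 0.0387
grip_force: 0.0
```

Request:
jog_arm(
  motion=[0.87,-0.74,0,0,0,0,0.1,0.87,-0.74,0,0,0,0,0.1,0.87,-0.74,0,0,0,0,0.1,0.87,-0.74,0,0,0,0,0.1,0.87,-0.74,0,0,0,0,0.1,0.35,-0.94,0,0,0,0,0.1,0.35,-0.94,0,0,0,0,0.1,0.35,-0.94,0,0,0,0,0.1,0.35,-0.94,0,0,0,0,0.1,0.35,-0.94,0,0,0,0,0.1,0,0,0,0,0,0,0.1],
)

```text
time: 2.85
position: [0.407, 0.1213, 0.2333]
tool_rot: [0.984, 0.18, -0.0, -0.0]
ft_force: [0.2, 0.0, -0.8]
grip_width: 0.0392
grip_force: 0.0
```

Run:
```python
from h import *
go((.410,.311,.20,.358),(.410,.311,.06,.358),(.410,.311,.026,.358))
```

```text
5 x [ 0.351 -0.882  0.167] [-0.001  0.001  0.013] totals [ 1.753 -4.408  0.835]
4 x [ 0.    -0.     0.875] [0. 0. 0.] totals [ 0.  -0.   3.5]
1 x [ 0.   -0.    0.85] [0. 0. 0.] totals [ 0.   -0.    0.85]
```

Request:
jog_arm(
  motion=[0.35,-0.88,0.17,0,0,0,0.1,0.35,-0.88,0.17,0,0,0,0.1,0.35,-0.88,0.17,0,0,0,0.1,0.35,-0.88,0.17,0,0,0,0.1,0.35,-0.88,0.17,0,0,0,0.1,0,0,0.87,0,0,0,0.1,0,0,0.87,0,0,0,0.1,0,0,0.76,0,0,0,0.1,0,0,0,0,0,0,0.1],
)

```text
time: 3.98
position: [0.4103, 0.307, 0.0975]
tool_rot: [0.984, 0.178, -0.003, 0.001]
ft_force: [0.0, -0.1, 0.4]
grip_width: 0.0393
grip_force: 0.0
```

Run:
```python
from h import *
s=robot.camera("side");t=robot.camera("top")
st()
def crop(i,x,y,w,h,k): return cv2.resize(i[y:y+h,x:x+w],None,fx=k,fy=k,interpolation=cv2.INTER_CUBIC)
cv2.imwrite("pics/g1.png",np.hstack([crop(s,265,225,90,75,4),crop(t,245,210,90,75,4)]))
for z in (.045,.034): print(proj("side",[[.410,.311,z]]),proj("top",[[.410,.311,z]]))
```

```text
{'time': 4.075, 'q': [0.4247, 0.5902, 1.8239, -0.0002, 0.7275, 1.6385], 'position': [0.4122, 0.3081, 0.0999], 'ft_force': [-0.5583, 0.1786, 0.0715], 'grip_width': 0.039, 'grip_force': 0.0} yaw,tilt [ 3.5710e-01 -1.0000e-04  3.1414e+00]
[[320.85107855 263.65995568]] [[284.02011611 253.15407954]]
[[320.84643496 267.4305367 ]] [[284.23638984 254.27238164]]
```

View pics/g1.png

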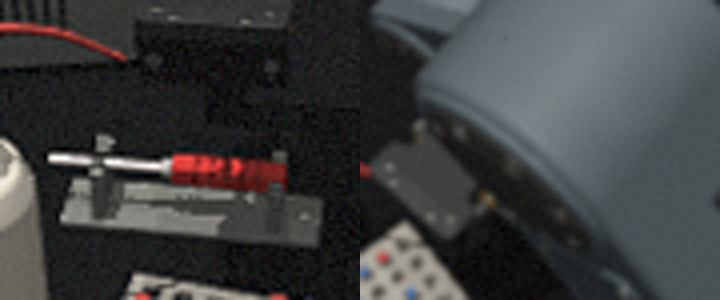

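The side view shows the pin lying in both slots at about (308,267), with the gripper above it. The arm blocks the pin in the top view.

Request:
jog_arm(
  motion=[0,0,0.5,0,0,0,0.1,0,0,0.5,0,0,0,0.1,0,0,0,0,0,0,0.1,0,0,0,0,0,0,0.1],
)

```text
time: 4.58
position: [0.4125, 0.309, 0.0609]
tool_rot: [0.984, 0.178, 0.001, -0.0]
ft_force: [0.1, 0.3, 1.0]
grip_width: 0.0392
grip_force: 0.0
```

Run:
```python
from h import *
st(); go((.4105,.311,.026,.358))
```

```text
{'time': 4.575, 'q': [0.4258, 0.6617, 1.8428, -0.0001, 0.6345, 1.6388], 'position': [0.4125, 0.309, 0.0609], 'ft_force': [0.1493, 0.3181, 0.9793], 'grip_width': 0.0392, 'grip_force': 0.0} yaw,tilt [ 3.5790e-01 -2.5000e-03 -3.1415e+00]
1 x [-0.032 -0.065  0.872] [-0.002 -0.036 -0.001] totals [-0.032 -0.065  0.872]
```

Request:
jog_arm(
  motion=[-0.03,-0.06,0.45,0,0,0,0.1,0,0,0.42,0,0,0,0.1,0,0,0,0,0,0,0.1,0,0,0,0,0,0,0.45,0,0,0,0,0,0,0.55,0,0,0,0,0,0,0.6],
  grip_force=5,
)

```text
time: 5.32
position: [0.4098, 0.3106, 0.0251]
tool_rot: [0.984, 0.178, 0.0, -0.0]
ft_force: [-0.7, -0.1, 0.6]
grip_width: 0.0204
grip_force: 0.0
```

Request:
jog_arm(
  motion=[0,0,0,0,0,0,1,0,0,0,0,0,0,1,0,0,0,0,0,0,1],
  grip_force=5,
)

```text
time: 5.7
position: [0.4097, 0.3106, 0.025]
tool_rot: [0.984, 0.178, 0.0, -0.0]
ft_force: [0.1, 0.0, 2.4]
grip_width: 0.0139
grip_force: 5.0
```

Run:
```python
from h import *
st(); go((.4105,.311,.026,.358))
s=robot.camera("side")
cv2.imwrite("pics/s2.png",s)
for n,im,(x,y,w,h) in(("side",s,(300,255,45,25)),):
    c=im[y:y+h,x:x+w].astype(int); a=np.argwhere(c[...,2]-np.maximum(c[...,1],c[...,0])>60); print(a.mean(0)[::-1]+[x,y],len(a),a.min(0),a.max(0))
```

```text
{'time': 5.7, 'q': [0.4311, 0.73, 1.8558, 0.0002, 0.5554, 1.6438], 'position': [0.4097, 0.3106, 0.025], 'ft_force': [0.1424, 0.0359, 2.4087], 'grip_width': 0.0139, 'grip_force': 5.0} yaw,tilt [ 3.5790e-01 -4.0000e-04 -3.1415e+00]
1 x [ 0.023 -0.002 -0.026] [-0.002 -0.006 -0.001] totals [ 0.023 -0.002 -0.026]<stdin>:6: RuntimeWarning: Mean of empty slice.
  ret = um.true_divide(
Traceback (most recent call last):
ValueError: zero-size array to reduction operation minimum which has no identity
```

Run:
```python
from h import *
print("spout tip tri",tri((296.5,239.5),(246,251)))
go((.4097,.3106,.22,.358),(.405,.02,.22,.577),(.405,.02,.10,.577))
```

```text
spout tip tri [0.41907247 0.40879012 0.17387796]
5 x [ 0.001 -0.    -0.975] [-0.    -0.001 -0.   ] totals [ 3.000e-03 -0.000e+00 -4.876e+00]
7 x [-0.379  0.966  0.   ] [ 0.     0.    -0.448] totals [-2.656  6.763  0.   ]
3 x [ 0. -0.  1.] [0. 0. 0.] totals [ 0. -0.  3.]
```

Request:
jog_arm(
  motion=[0,0,0,0,0,0,1,0,0,0,0,0,0,1,0,0,-0.3,0,0,0,1,0,0,-0.5,0,0,0,1,-0.3,0.2,-0.7,0,0,0,1,-0.5,0.4,-1,0,0,0,1,-0.3,0.5,-1,0,0,0,1,-0.3,0.5,-1,0,0,0,1,0,0,-0.3,0,0,0,1,0,0,0,0,0,0,1],
  grip_force=40,
)

```text
time: 7.0
position: [0.3801, 0.2313, 0.2173]
tool_rot: [0.984, 0.178, 0.001, -0.0]
ft_force: [-0.6, -0.1, 0.6]
grip_width: 0.0132
grip_force: 40.0
```

Run:
```python
from h import *
st();go((.405,.02,.22,.577),(.405,.02,.10,.577))
```

```text
{'time': 7.0, 'q': [0.2944, 0.3109, 1.8868, 0.0003, 0.9415, 1.5074], 'position': [0.3801, 0.2313, 0.2173], 'ft_force': [-0.6413, -0.0568, 0.6043], 'grip_width': 0.0132, 'grip_force': 39.9999} yaw,tilt [ 3.5770e-01 -2.3000e-03 -3.1415e+00]
6 x [-0.211  0.861 -0.012] [ 0.    -0.006 -0.524] totals [-1.265  5.166 -0.07 ]
3 x [ 0. -0.  1.] [0. 0. 0.] totals [ 0. -0.  3.]
```

Request:
jog_arm(
  motion=[0,0,0,0,0,-0.8,1,0,0,0,0,0,-0.8,1,0,0,0,0,0,-0.8,1,0,0,0,0,0,-0.74,1,0,0,0,0,0,0,1],
)

```text
time: 7.62
position: [0.3788, 0.2313, 0.2151]
tool_rot: [0.959, 0.285, -0.002, -0.0]
ft_force: [-0.5, -0.6, -1.7]
grip_width: 0.0134
grip_force: 40.0
```

Run:
```python
from h import *
st();go((.405,.02,.22,.577),(.405,.02,.10,.577))
```

```text
{'time': 7.625, 'q': [0.2953, 0.3152, 1.8883, 0.0001, 0.9416, 1.2886], 'position': [0.3788, 0.2313, 0.2151], 'ft_force': [-0.4828, -0.5584, -1.6569], 'grip_width': 0.0134, 'grip_force': 39.9996} yaw,tilt [ 0.5774  0.0033 -3.1405]
5 x [-0.467  0.957 -0.024] [-0.003  0.009  0.001] totals [-2.334  4.783 -0.119]
3 x [ 0. -0.  1.] [0. 0. 0.] totals [ 0. -0.  3.]
```

Request:
jog_arm(
  motion=[-0.47,0.96,-0.02,0,0,0,1,-0.47,0.96,-0.02,0,0,0,1,-0.47,0.96,-0.02,0,0,0,1,-0.47,0.96,-0.02,0,0,0,1,-0.47,0.96,-0.02,0,0,0,1,0,0,1,0,0,0,1,0,0,1,0,0,0,1,0,0,1,0,0,0,1,0,0,0.6,0,0,0,1,0,0,0,0,0,0,1,0,0,0,0,0,0,1],
)

```text
time: 9.0
position: [0.4058, 0.0189, 0.0769]
tool_rot: [0.959, 0.285, 0.0, 0.0]
ft_force: [0.4, 0.5, 0.5]
grip_width: 0.0134
grip_force: 40.0
```

Run:
```python
from h import *
st();go((.405,.02,.061,.577))
s=robot.camera("side");t=robot.camera("top")
cv2.imwrite("pics/s3.png",s);cv2.imwrite("pics/t3.png",t)
o=robot.get_obs(); r=R.from_quat(o['tool_rot']); tip=o['position']+r.apply([.104,0,-.009]); print("tip",tip,proj("side",tip),proj("top",tip))
def crop(i,x,y,w,h,k): return cv2.resize(i[y:y+h,x:x+w],None,fx=k,fy=k,interpolation=cv2.INTER_CUBIC)
cv2.imwrite("pics/g3.png",np.hstack([crop(s,290,175,70,75,5),crop(t,290,160,80,75,5)]))
```

```text
{'time': 9.0, 'q': [-0.2303, 0.5617, 2.1051, 0.0, 0.4748, 0.7633], 'position': [0.4058, 0.0189, 0.0769], 'ft_force': [0.3561, 0.4817, 0.4909], 'grip_width': 0.0134, 'grip_force': 39.9997} yaw,tilt [ 5.7720e-01 -1.0000e-04  3.1416e+00]
1 x [-0.002 -0.035  0.397] [ 0.    -0.001  0.003] totals [-0.002 -0.035  0.397]
tip [0.49339587 0.07548895 0.0866812 ] [[331.35420309 194.71584688]] [[341.26627793 190.53113214]]
```

View pics/g3.png

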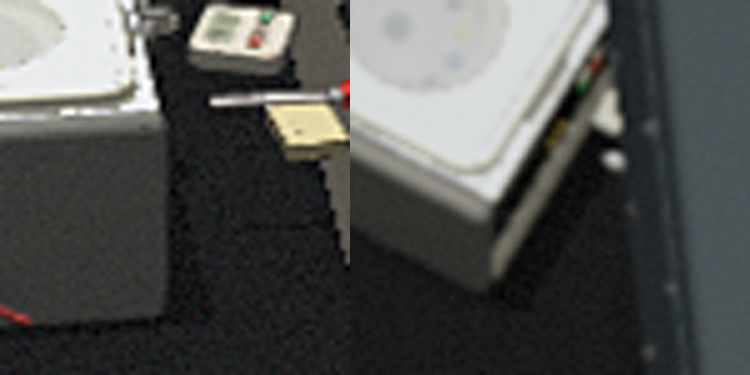

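The side view puts the tip at (331.6,194.6), which matches the prediction. In the top view the ring is at (331,186.2) and the rod end is a white blob near (342,191.6), just clear of the arm.

Run:
```python
from h import *
t=cv2.imread("pics/t3.png");s=cv2.imread("pics/s3.png")
print("gray top cols336-347 rows184-198");print(cv2.cvtColor(t,cv2.COLOR_BGR2GRAY)[184:199,336:348])
sub=t.astype(int)[178:196,322:342]; m=((sub[...,2]+sub[...,1])//2-sub[...,0])
ys,xs=np.nonzero((m>18)); k=(ys>=4)&(ys<=12)&(xs>=6)&(xs<=12); w=m[ys,xs][k]; print("ring",(xs[k]*w).sum()/w.sum()+322,(ys[k]*w).sum()/w.sum()+178,k.sum())
o=robot.get_obs(); r=R.from_quat(o['tool_rot'])
for a in (.104,.095,.085): print(a,proj("top",o['position']+r.apply([a,0,-.009])),proj("side",o['position']+r.apply([a,0,-.009])))
print("gray side rows190-199, cols 328-345");print(cv2.cvtColor(s,cv2.COLOR_BGR2GRAY)[190:200,328:346])
h=W((.602,.138,.577),[[-.09,0,.07],[-.09,.01,.07],[-.08,0,.07],[-.09,0,.08]]);print(h[0],proj("top",h))
```

```text
gray top cols336-347 rows184-198
[[102  92 107 154 184 195 199 181 104  33  31  37]
 [ 96  71  57  92 130 160 184 170  96  35  35  40]
 [ 86  54  20  26  56  95 126 117  63  32  37  39]
 [ 67  32   9   8  12  30  49  48  37  35  37  35]
 [ 42  17   7  14   4   7   5  20  34  34  37  37]
 [ 24  13  13  12  13  17  24  21  26  35  36  37]
 [ 12  12  13  16  41  86 116 103  62  36  33  38]
 [ 15  11  10  25  75 147 188 177 116  50  32  38]
 [ 14  12  15  15  56 126 171 174 127  63  33  36]
 [ 16  14   9  14  21  66 106 122  96  53  33  39]
 [ 12  20  14  14   7  23  43  54  53  39  34  39]
 [  9   9   9  14  20  20  19  26  33  36  34  37]
 [ 16  15  20  10  17  26  24  25  31  33  38  34]
 [ 13  12  18  14  20  26  23  30  29  36  38  37]
 [  6  13  15  15  24  27  22  29  27  34  36  36]]
ring 330.68737060041406 186.45134575569358 14
0.104 [[341.26627793 190.53113214]] [[331.35420309 194.71584688]]
0.095 [[343.90712438 191.86764557]] [[334.57717182 194.5308882 ]]
0.085 [[346.84870008 193.35633411]] [[338.15238899 194.32571797]]
gray side rows190-199, cols 328-345
[[ 24  27  29  23  18
[... 181 characters left out ...]
6  19  12  17  11  19]
 [ 25  21  26  23  30  30  29  44  55  61  54  50  74  84  80 106 115 114]
 [ 28  28  30  20  97 119 115 136 142 140 137 137 170 199 183 236 247 249]
 [ 29  32  25  27 197 234 223 217 196 176 163 154 154 134 116 121 106  97]
 [ 31  27  28  17  41  63  52  42  46  38  32  37  31  36  15 171 202 191]
 [ 32  23  32  29  20  18  19  13  24  21  19  19  29  22  12  84 202 227]
 [ 35  29  30  22  24  32  27  24  24  31  21  18  34  34  16  66 160 218]
 [ 32  26  33  26  35  25  29  29  37  29  36  33  27  22  20  66  43 190]]
[0.52657073 0.08890391 0.07      ] [[331.95681496 185.87580562]
 [330.38633585 188.47050025]
 [329.08815431 184.42496909]
 [332.04624799 184.49214774]]
```

Request:
jog_arm(
  motion=[0,0.13,0.4,0,0,0,1,0.5,0,0,0,0,0,1,0,0,0,0,0,0,1,0,0,0,0,0,0,1],
)

```text
time: 9.6
position: [0.4248, 0.0253, 0.0614]
tool_rot: [0.959, 0.285, 0.0, 0.0]
ft_force: [-0.6, 0.2, -0.8]
grip_width: 0.0132
grip_force: 40.0
```

```bash
cat > m.py <<'E'
from h import *
import sys
st()
t=robot.camera("top").astype(int);s=robot.camera("side")
cv2.imwrite(f"pics/t{sys.argv[1]}.png",t);cv2.imwrite(f"pics/s{sys.argv[1]}.png",s)
print("top gray rows180-195 cols326-346");print(cv2.cvtColor(t.astype(np.uint8),cv2.COLOR_BGR2GRAY)[180:196,326:347])
m=(t[...,2]+t[...,1])//2-t[...,0];print("yellow");print(m[180:192,326:340])
o=robot.get_obs(); r=R.from_quat(o['tool_rot'])
for a in (.104,.095,.085): print(a,o['position']+r.apply([a,0,-.009]),proj("top",o['position']+r.apply([a,0,-.009])),proj("side",o['position']+r.apply([a,0,-.009])))
x,y=proj("side",o['position']+r.apply([.104,0,-.009]))[0].astype(int)
print("side gray from",x-6,y-5);print(cv2.cvtColor(s,cv2.COLOR_BGR2GRAY)[y-5:y+6,x-6:x+9])
E
python3 m.py 4
```

```text
{'time': 9.6, 'q': [-0.2044, 0.6078, 2.0658, -0.0001, 0.4676, 0.789], 'position': [0.4248, 0.0253, 0.0614], 'ft_force': [-0.6205, 0.183, -0.7879], 'grip_width': 0.0132, 'grip_force': 39.9999} yaw,tilt [ 5.7760e-01 -3.0000e-04  3.1412e+00]
top gray rows180-195 cols326-346
[[157 136 166 205 197 132  46   3  15  28  57  72  53  34  33  34  34  40
   50  59  51]
 [137 150 189 203 165  82  12   0  13  47  82  95  67  43  33  36  37  45
   53  54  50]
 [140 179 203 186 117  34   6   5  23  65  97  96  73  42  33  38  41  55
   63  59  51]
 [168 204 200 147  61  16  21  22  44  84 103  95  65  40  38  39  36  50
   65  61  53]
 [196 204 169  89  22  36  57  59  87 106 104  89  54  37  34  37  38  41
   52  59  60]
 [213 195 125  37  24  50  67  91 114 106  96  74  40  31  40  36  37  38
   38  53  59]
 [205 157  73  16  36  64  73  94 111 101  85  53  34  38  37  37  39  36
   40  49  57]
 [175 103  36  30  51  58  71  95 102  89  62  31  20  33  35  38  36  38
   38  49  56]
 [134  52  24  48  71  79  88  95  94  79  86  99  72  40  33  36  38  38
   35  44  55]
 [ 88  33  17  38  71  95 1
[... 1582 characters left out ...]
9  26  38  34]
 [241 243 254 177   9  33  31  25  32  24  33  25  33  28  23]
 [135 143 156 113  38  28  31  17  13   3  10  10  19  13  26]
 [128 125 124 124  80  26  14  80  93 109 121 113 113 115 120]
 [113 113 113 115  81  34   8 178 207 246 255 254 249 251 248]
 [ 71  81  93  89  73  35  22 116 124 110  88  82  75  66  61]
 [ 72  76  69  63  61  46  17  29  24  28  19  12  11  16  19]
 [ 56  56  47  51  56  47  24  29  31  21  21  29  26  30  25]
 [ 55  54  52  54  55  42  20  33  24  32  33  34  36  31  33]
 [ 50  54  53  58  58  38  21  31  36  18  31  31  31  21  27]][ WARN:0@3.221] global loadsave.cpp:1063 imwrite_ Unsupported depth image for selected encoder is fallbacked to CV_8U.
```

The rod's line in the top view passes about 0.1 px from the ring centre, roughly 0.3 mm, and its height is 70 mm. I'll advance gently.

Request:
jog_arm(
  motion=[0.1,0,0,0,0,0,1,0.1,0,0,0,0,0,1,0.08,0,0,0,0,0,1,0,0,0,0,0,0,1,0,0,0,0,0,0,1],
)

```text
time: 10.32
position: [0.4344, 0.0315, 0.0607]
tool_rot: [0.959, 0.285, -0.0, -0.0]
ft_force: [-0.9, 0.8, -0.6]
grip_width: 0.0134
grip_force: 40.0
```

Request:
jog_arm(
  motion=[0.03,0,0,0,0,0,1,0.03,0,0,0,0,0,1,0,0,0,0,0,0,1],
)

```text
time: 10.7
position: [0.4367, 0.0327, 0.0608]
tool_rot: [0.959, 0.285, 0.0, 0.0]
ft_force: [-0.4, 0.2, -0.6]
grip_width: 0.0134
grip_force: 40.0
```

Request:
jog_arm(
  motion=[0.03,0,0,0,0,0,1,0.02,0,0,0,0,0,1,0,0,0,0,0,0,1],
)

```text
time: 11.08
position: [0.4383, 0.0338, 0.0607]
tool_rot: [0.959, 0.285, 0.0, 0.0]
ft_force: [0.3, -0.4, -0.1]
grip_width: 0.0135
grip_force: 40.0
```

```bash
sed -i 's/t=robot.camera("top").astype(int)/t8=robot.camera("top");t=t8.astype(int)/;s/png",t)/png",t8)/' m.py; python3 m.py 5
```

```text
{'time': 11.075, 'q': [-0.1782, 0.616, 2.0308, -0.0, 0.4947, 0.8153], 'position': [0.4383, 0.0338, 0.0607], 'ft_force': [0.3103, -0.3788, -0.1127], 'grip_width': 0.0135, 'grip_force': 39.9998} yaw,tilt [ 5.7730e-01 -1.0000e-04  3.1415e+00]
top gray rows180-195 cols326-346
[[157 135 167 204 198 132  46  15  32  40  39  36  39  36  41  53  54  45
   50  67  77]
 [139 149 189 203 166  84  13   3  24  38  37  42  34  37  39  52  58  49
   50  65  77]
 [140 179 203 187 115  34   7   8  22  36  38  40  37  36  42  51  57  51
   51  59  76]
 [166 204 201 146  61  17  23  21  29  39  38  37  38  39  38  47  53  49
   48  56  73]
 [196 205 168  88  22  37  54  56  71  62  41  39  37  38  40  49  50  51
   45  54  70]
 [214 195 126  35  19  52  74  91 107  74  40  36  34  41  43  54  60  57
   42  49  70]
 [206 156  73  16  38  75  90 103 108  81  46  32  34  38  46  57  66  59
   47  51  69]
 [174 101  39  29  57  89 114 127 136 124  66  35  34  35  40  51  62  59
   47  48  65]
 [134  55  27  49  73  90 116 146 176 171 101  37  35  34  38  41  52  57
   49  50  60]
 [ 86  31  18  37  65  96 
[... 1465 characters left out ...]
12 194
[[ 88  88  94 122 148 228 241 245 213 101   8  36  25  25  33]
 [110 123 154 176 218 238 241 245 255 185  11  32  15  28  26]
 [142 156 240 252 249 244 242 244 255 174  12  22  24  28  26]
 [185 171 176 174 175 150 135 139 160 112  28  14  19  23   9]
 [133 134 130 127 129 128 126 125 129 122  76  50  56  74  87]
 [122 121 119 118 118 116 114 114 115 110  83 123 136 179 202]
 [107 106 101 100  98  96  71  82  93  85  61 143 160 156 136]
 [ 77  77  77  76  76  75  73  68  72  64  53  35  29  34  37]
 [ 55  54  53  54  52  54  52  51  56  52  56  38  25  28  28]
 [ 55  59  53  55  58  55  55  52  54  58  56  37  26  17  23]
 [ 54  53  54  58  53  62  50  60  57  52  54  39   6  38  21]]
```

The rod now crosses the middle of the ring, with yellow left evenly on both sides. I'll continue.

Request:
jog_arm(
  motion=[0.03,0,0,0,0,0,1,0.02,0,0,0,0,0,1,0,0,0,0,0,0,1],
)

```text
time: 11.55
position: [0.44, 0.0349, 0.0607]
tool_rot: [0.959, 0.285, 0.0, 0.0]
ft_force: [-0.6, -0.2, -0.2]
grip_width: 0.0138
grip_force: 40.0
```

Request:
jog_arm(
  motion=[0.03,0,0,0,0,0,1,0.02,0,0,0,0,0,1,0,0,0,0,0,0,1],
)

```text
time: 11.92
position: [0.4417, 0.036, 0.0608]
tool_rot: [0.959, 0.285, 0.0, 0.0]
ft_force: [-0.4, -0.7, -1.2]
grip_width: 0.0135
grip_force: 40.0
```

Request:
jog_arm(
  motion=[0.03,0,0,0,0,0,1,0.02,0,0,0,0,0,1,0,0,0,0,0,0,1],
)

```text
time: 12.3
position: [0.4433, 0.0371, 0.0607]
tool_rot: [0.959, 0.285, 0.0, 0.0]
ft_force: [0.8, -0.0, -0.9]
grip_width: 0.0133
grip_force: 40.0
```

Request:
jog_arm(
  motion=[0.03,0,0,0,0,0,1,0.02,0,0,0,0,0,1,0,0,0,0,0,0,1],
)

```text
time: 12.68
position: [0.445, 0.0382, 0.0608]
tool_rot: [0.959, 0.285, 0.0, 0.0]
ft_force: [-0.3, -0.1, -0.8]
grip_width: 0.0134
grip_force: 40.0
```

Request:
jog_arm(
  motion=[0.03,0,0,0,0,0,1,0.03,0,0,0,0,0,1,0,0,0,0,0,0,1],
)

```text
time: 13.05
position: [0.4471, 0.0395, 0.0608]
tool_rot: [0.959, 0.285, 0.0, 0.0]
ft_force: [0.2, 0.2, -0.6]
grip_width: 0.0134
grip_force: 40.0
```

Request:
jog_arm(
  motion=[0.03,0,0,0,0,0,1,0.03,0,0,0,0,0,1,0,0,0,0,0,0,1],
)

```text
time: 13.42
position: [0.4491, 0.0408, 0.0608]
tool_rot: [0.959, 0.285, 0.0, 0.0]
ft_force: [0.3, -0.1, -1.4]
grip_width: 0.0131
grip_force: 40.0
```

Request:
jog_arm(
  motion=[0.03,0,0,0,0,0,1,0.03,0,0,0,0,0,1,0,0,0,0,0,0,1],
)

```text
time: 13.8
position: [0.4511, 0.0421, 0.0608]
tool_rot: [0.959, 0.285, 0.0, 0.0]
ft_force: [-0.0, -0.0, -1.0]
grip_width: 0.0136
grip_force: 40.0
```

Request:
jog_arm(
  motion=[0.03,0,0,0,0,0,1,0.03,0,0,0,0,0,1,0,0,0,0,0,0,1],
)

```text
time: 14.18
position: [0.4531, 0.0434, 0.0608]
tool_rot: [0.959, 0.285, 0.0, 0.0]
ft_force: [0.2, -0.2, -0.8]
grip_width: 0.0134
grip_force: 40.0
```

Request:
jog_arm(
  motion=[0.025,0,0,0,0,0,1,0.025,0,0,0,0,0,1,0,0,0,0,0,0,1],
)

```text
time: 14.55
position: [0.4547, 0.0445, 0.0608]
tool_rot: [0.959, 0.285, 0.0, 0.0]
ft_force: [-0.2, -0.1, -0.2]
grip_width: 0.0136
grip_force: 40.0
```

Request:
jog_arm(
  motion=[0.025,0,0,0,0,0,1,0.025,0,0,0,0,0,1,0,0,0,0,0,0,1],
)

```text
time: 14.92
position: [0.4551, 0.0455, 0.0606]
tool_rot: [0.959, 0.285, -0.001, -0.0]
ft_force: [-3.7, -3.7, 0.7]
grip_width: 0.0133
grip_force: 40.0
```

Request:
jog_arm(
  motion=[0.025,0,0,0,0,0,1,0.025,0,0,0,0,0,1,0,0,0,0,0,0,1],
)

```text
time: 15.3
position: [0.4574, 0.0468, 0.0606]
tool_rot: [0.959, 0.285, -0.001, -0.0]
ft_force: [-4.2, -3.5, 0.2]
grip_width: 0.0129
grip_force: 40.0
```

```bash
cat > lid.py <<'E'
from h import *
o=robot.get_obs(); d=np.array([.838,.545,0]); print("t",round(o['time'],2),"adv mm",((o['position']-[.4549,.0450,.0608])@d*1e3).round(2),"F",(o['ft_force']@d).round(2))
for n,(x,y,w,h) in (("side",(245,150,85,50)),("top",(255,120,90,85))):
    a=robot.camera(n); b=cv2.imread(f"pics/{n[0]}5.png"); e=cv2.absdiff(a,b).max(2)[y:y+h,x:x+w]; print(n,(e>40).sum(), round(float(e.mean()),2),end=" | ")
print()
E
python3 lid.py
```

```text
t 15.3 adv mm 3.02 F -5.46
side 11 4.06 | top 612 12.23 |
```

Request:
jog_arm(
  motion=[0.025,0,0,0,0,0,1,0,0,0,0,0,0,1],
)

```text
time: 15.65
position: [0.4581, 0.0473, 0.0606]
tool_rot: [0.959, 0.285, -0.001, -0.0]
ft_force: [-3.9, -4.0, -0.1]
grip_width: 0.0135
grip_force: 40.0
```

```bash
python3 lid.py
```

```text
t 15.65 adv mm 3.97 F -5.47
side 21 4.44 | top 636 12.7 |
```

Request:
jog_arm(
  motion=[0.025,0,0,0,0,0,1,0,0,0,0,0,0,1],
)

```text
time: 16.0
position: [0.4588, 0.0478, 0.0606]
tool_rot: [0.959, 0.285, -0.001, -0.0]
ft_force: [-4.2, -2.4, -0.5]
grip_width: 0.0134
grip_force: 40.0
```

```bash
python3 lid.py
```

```text
t 16.0 adv mm 4.82 F -4.86
side 32 4.7 | top 656 13.14 |
```

Request:
jog_arm(
  motion=[0.02,0,0,0,0,0,1,0,0,0,0,0,0,1,0,0,0,0,0,0,1],
)

```text
time: 16.48
position: [0.4594, 0.0482, 0.0606]
tool_rot: [0.959, 0.285, -0.001, -0.0]
ft_force: [-5.7, -3.6, -0.3]
grip_width: 0.0138
grip_force: 40.0
```

```bash
python3 lid.py
```

```text
t 16.48 adv mm 5.48 F -6.76
side 47 4.95 | top 682 13.54 |
```

Request:
jog_arm(
  motion=[0.02,0,0,0,0,0,1,0,0,0,0,0,0,1,0,0,0,0,0,0,1],
)

```text
time: 16.95
position: [0.4599, 0.0486, 0.0606]
tool_rot: [0.959, 0.285, -0.001, -0.0]
ft_force: [-4.7, -4.6, 0.1]
grip_width: 0.0133
grip_force: 40.0
```

```bash
python3 lid.py
```

```text
t 16.95 adv mm 6.2 F -6.4
side 58 5.27 | top 703 13.86 |
```

Request:
jog_arm(
  motion=[0.02,0,0,0,0,0,1,0,0,0,0,0,0,1,0,0,0,0,0,0,1],
)

```text
time: 17.42
position: [0.4605, 0.049, 0.0606]
tool_rot: [0.959, 0.285, -0.001, -0.0]
ft_force: [-4.7, -5.0, -0.2]
grip_width: 0.0138
grip_force: 40.0
```

```bash
python3 lid.py
```

```text
t 17.43 adv mm 6.86 F -6.65
side 67 5.46 | top 717 14.22 |
```

Request:
jog_arm(
  motion=[0.02,0,0,0,0,0,1,0,0,0,0,0,0,1,0,0,0,0,0,0,1],
)

```text
time: 17.9
position: [0.461, 0.0494, 0.0606]
tool_rot: [0.959, 0.285, -0.001, -0.0]
ft_force: [-4.9, -4.1, 0.4]
grip_width: 0.0135
grip_force: 40.0
```

```bash
python3 lid.py
```

```text
t 17.9 adv mm 7.56 F -6.35
side 79 5.67 | top 747 14.63 |
```

Request:
jog_arm(
  motion=[0.02,0,0,0,0,0,1,0,0,0,0,0,0,1,0,0,0,0,0,0,1],
)

```text
time: 18.38
position: [0.4615, 0.0499, 0.0606]
tool_rot: [0.959, 0.285, -0.002, -0.0]
ft_force: [-5.1, -4.8, -0.3]
grip_width: 0.0133
grip_force: 40.0
```

```bash
python3 lid.py
```

```text
t 18.38 adv mm 8.2 F -6.91
side 92 5.91 | top 772 14.97 |
```

Request:
jog_arm(
  motion=[0.02,0,0,0,0,0,1,0,0,0,0,0,0,1,0,0,0,0,0,0,1],
)

```text
time: 18.85
position: [0.4621, 0.0503, 0.0606]
tool_rot: [0.959, 0.285, -0.002, -0.0]
ft_force: [-5.5, -4.8, 0.4]
grip_width: 0.0132
grip_force: 40.0
```

```bash
python3 lid.py
```

```text
t 18.85 adv mm 8.9 F -7.23
side 100 6.14 | top 802 15.37 |
```

Request:
jog_arm(
  motion=[0.02,0,0,0,0,0,1,0,0,0,0,0,0,1,0,0,0,0,0,0,1],
)

```text
time: 19.32
position: [0.4626, 0.0507, 0.0606]
tool_rot: [0.959, 0.285, -0.002, -0.0]
ft_force: [-6.1, -6.4, 1.2]
grip_width: 0.0133
grip_force: 40.0
```

```bash
python3 lid.py
```

```text
t 19.32 adv mm 9.56 F -8.57
side 113 6.59 | top 819 15.66 |
```

Request:
jog_arm(
  motion=[0.02,0,0,0,0,0,1,0,0,0,0,0,0,1,0,0,0,0,0,0,1],
)

```text
time: 19.8
position: [0.4631, 0.0511, 0.0606]
tool_rot: [0.959, 0.285, -0.002, -0.001]
ft_force: [-5.7, -5.6, 0.7]
grip_width: 0.0136
grip_force: 40.0
```

```bash
python3 lid.py
```

```text
t 19.8 adv mm 10.21 F -7.83
side 136 6.91 | top 845 16.03 |
```

Request:
jog_arm(
  motion=[0.02,0,0,0,0,0,1,0,0,0,0,0,0,1,0,0,0,0,0,0,1],
)

```text
time: 20.27
position: [0.4636, 0.0515, 0.0606]
tool_rot: [0.959, 0.285, -0.002, -0.001]
ft_force: [-6.1, -5.5, 1.9]
grip_width: 0.0132
grip_force: 40.0
```

```bash
python3 lid.py
```

```text
t 20.27 adv mm 10.87 F -8.09
side 149 7.27 | top 877 16.45 |
```

Request:
jog_arm(
  motion=[0.02,0,0,0,0,0,1,0,0,0,0,0,0,1,0,0,0,0,0,0,1],
)

```text
time: 20.75
position: [0.4641, 0.0519, 0.0605]
tool_rot: [0.959, 0.285, -0.002, -0.001]
ft_force: [-6.6, -6.0, 1.5]
grip_width: 0.0136
grip_force: 40.0
```

```bash
python3 lid.py
```

```text
t 20.75 adv mm 11.49 F -8.79
side 153 7.6 | top 895 16.82 |
```

Request:
jog_arm(
  motion=[0.02,0.01,0,0,0,0,1,0,0,0,0,0,0,1,0,0,0,0,0,0,1],
)

```text
time: 21.22
position: [0.4648, 0.0521, 0.0605]
tool_rot: [0.959, 0.285, -0.003, -0.001]
ft_force: [-6.6, -5.3, 0.9]
grip_width: 0.0132
grip_force: 40.0
```

```bash
python3 lid.py
```

```text
t 21.23 adv mm 12.14 F -8.42
side 174 7.94 | top 927 17.04 |
```

Request:
jog_arm(
  motion=[0.02,0.01,0,0,0,0,1,0,0,0,0,0,0,1,0,0,0,0,0,0,1],
)

```text
time: 21.7
position: [0.4656, 0.0523, 0.0605]
tool_rot: [0.959, 0.285, -0.003, -0.001]
ft_force: [-6.6, -5.5, 0.9]
grip_width: 0.0132
grip_force: 40.0
```

```bash
python3 lid.py
```

```text
t 21.7 adv mm 12.93 F -8.55
side 296 11.64 | top 957 17.74 |
```

The lid change jumped, so it has probably been released. I'll hold still and watch.

Request:
jog_arm(
  motion=[0,0,0,0,0,0,1,0,0,0,0,0,0,1],
)

```text
time: 22.05
position: [0.4656, 0.0523, 0.0605]
tool_rot: [0.959, 0.285, -0.003, -0.001]
ft_force: [-7.1, -4.8, 1.2]
grip_width: 0.0133
grip_force: 40.0
```

```bash
python3 lid.py
```

```text
t 22.05 adv mm 12.92 F -8.53
side 297 11.6 | top 962 17.75 |
```

Request:
jog_arm(
  motion=[0,0,0,0,0,0,1,0,0,0,0,0,0,1,0,0,0,0,0,0,1,0,0,0,0,0,0,1],
)

```text
time: 22.65
position: [0.4656, 0.0523, 0.0605]
tool_rot: [0.959, 0.285, -0.003, -0.001]
ft_force: [-6.8, -5.0, 1.5]
grip_width: 0.0136
grip_force: 40.0
```

```bash
python3 lid.py; python3 -c "
from h import *
st();cv2.imwrite('pics/s6.png',cv2.resize(robot.camera('side')[120:280,220:380],None,fx=3,fy=3))"
```

```text
t 22.65 adv mm 12.95 F -8.46
side 297 11.61 | top 952 17.75 | 
{'time': 22.75, 'q': [-0.1269, 0.6334, 1.9549, -0.0012, 0.5586, 0.867], 'position': [0.4656, 0.0523, 0.0605], 'ft_force': [-7.2133, -4.8553, 1.0341], 'grip_width': 0.0136, 'grip_force': 40.0001} yaw,tilt [ 0.5779  0.0044 -3.1386]
```

View pics/s6.png

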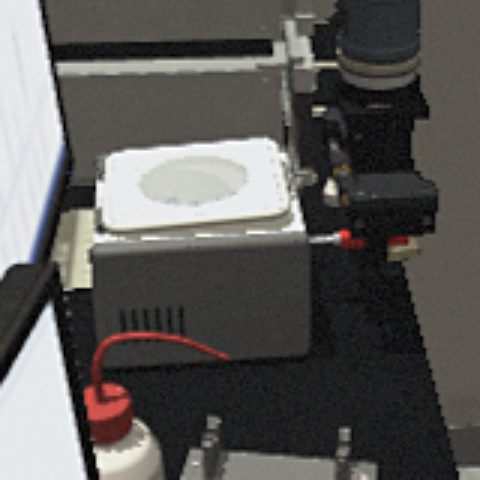

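The lid has crept up slightly but is still latched, and the pin sits well in the hole. I'll continue.

Request:
jog_arm(
  motion=[0.02,0,0,0,0,0,1,0,0,0,0,0,0,1,0,0,0,0,0,0,1],
)

```text
time: 23.18
position: [0.4657, 0.0527, 0.0604]
tool_rot: [0.959, 0.285, -0.003, -0.001]
ft_force: [-7.6, -6.1, 0.2]
grip_width: 0.0132
grip_force: 40.0
```

```bash
python3 lid.py
```

```text
t 23.18 adv mm 13.25 F -9.73
side 1120 37.15 | top 1326 22.92 |
```

Request:
jog_arm(
  motion=[0.02,0.005,0,0,0,0,1,0,0,0,0,0,0,1,0,0,0,0,0,0,1],
)

```text
time: 23.65
position: [0.4662, 0.053, 0.0603]
tool_rot: [0.959, 0.285, -0.003, -0.001]
ft_force: [-8.0, -6.5, 0.6]
grip_width: 0.014
grip_force: 40.0
```

```bash
python3 lid.py
```

```text
t 23.65 adv mm 13.84 F -10.24
side 1922 56.02 | top 1970 30.49 |
```

The lid is springing open. I'll pause briefly, then draw the pin out straight.

Request:
jog_arm(
  motion=[-0.02,0,0,0,0,0,1,0,0,0,0,0,0,1,0,0,0,0,0,0,1,0,0,0,0,0,0,1,0,0,0,0,0,0,1,0,0,0,0,0,0,1],
)

```text
time: 24.5
position: [0.4657, 0.0526, 0.0603]
tool_rot: [0.959, 0.285, -0.003, -0.001]
ft_force: [-7.9, -5.9, 0.4]
grip_width: 0.0136
grip_force: 40.0
```

```bash
python3 lid.py
```

```text
t 24.5 adv mm 13.14 F -9.89
side 1627 44.25 | top 2572 36.83 |
```

Request:
jog_arm(
  motion=[-0.1,0,0,0,0,0,1,-0.2,0,0,0,0,0,1,-0.2,0,0,0,0,0,1,-0.2,0,0,0,0,0,1],
)

```text
time: 25.1
position: [0.4472, 0.037, 0.0611]
tool_rot: [0.959, 0.284, 0.002, 0.001]
ft_force: [-0.1, -0.2, -1.0]
grip_width: 0.0134
grip_force: 40.0
```

```bash
python3 lid.py;python3 -c "
from h import *
st()"
```

```text
t 25.1 adv mm -10.76 F -0.21
side 1533 42.63 | top 1859 25.31 | 
{'time': 25.2, 'q': [-0.1681, 0.6193, 2.0124, 0.0005, 0.5084, 0.826], 'position': [0.4458, 0.037, 0.061], 'ft_force': [0.2595, 0.1751, -0.3488], 'grip_width': 0.0136, 'grip_force': 39.9998} yaw,tilt [ 5.7630e-01 -1.3000e-03  3.1407e+00]
```

Request:
jog_arm(
  motion=[-0.15,-0.03,0,0,0,0,1,-0.25,0,0,0,0,0,1,-0.4,0,0,0,0,0,1,-0.2,0,0,0,0,0,1,0,0,0,0,0,0,1,0,0,0,0,0,0,1],
)

```text
time: 25.95
position: [0.4118, 0.0163, 0.0608]
tool_rot: [0.959, 0.284, 0.0, 0.0]
ft_force: [0.6, 0.2, -1.3]
grip_width: 0.0133
grip_force: 40.0
```

```bash
python3 lid.py; python3 m.py 7 | tail -18; python3 -c "
from h import *
go((.38,.2313,.22,.577),(.38,.2313,.22,.3579),(.4097,.3106,.11,.3579),(.4097,.3106,.026,.3579))"
```

```text
t 25.95 adv mm -51.75 F 0.64
side 1530 42.72 | top 2365 32.31 | 
 [ 6  1  6 21 26 16 12 12 10  7  1  1  0  0]
 [ 5 -1  0  7 11 13 12 11 11  4  2 -2 -4  0]
 [ 2 -1  0  7 10 13 12 11  8  1 -3  2 -2  4]]
0.104 [0.49880463 0.07337013 0.06978573] [[340.77886897 191.09073312]] [[329.83253411 199.24325603]]
0.095 [0.49126457 0.06845613 0.0697824 ] [[343.38962696 192.41062048]] [[333.02219752 199.05333419]]
0.085 [0.48288672 0.06299612 0.06977869] [[346.29763492 193.88076438]] [[336.560552   198.84264837]]
side gray from 323 194
[[ 33  25  30  21  28  24  25  28  32  31  27  36  25  33  19]
 [ 18  36  26  31  28  35  31  34  25  32  26  29  27  33  29]
 [ 29  28  31  32  31  26  38  25  24  34  25  23  21  19  23]
 [ 23  28  31  24  26  28  30  21  21   4  24  22  32  43  51]
 [ 24  30  32  31  34  34  24  67 109 110 118 119 119 134 143]
 [ 37  25  20  36  28  26  17 146 234 253 247 235 226 220 217]
 [ 47  26  27  37  34  27  22  42  70  72  62  62  54  42  42]
 [ 39  37  28  34  34  26  34  25  11  16  21  21  17  19  18]
 [ 41  25  36  30  30  29  25  21  27  29  27  34  25  29  29]
 [ 38  27  26  30  31  37  33  40  30  33  31  37  26  38  28]
 [ 38  23  34  30  26  31  28  31  32  30  26  30  32  26  31]]
5 x [ 0.454 -0.986 -0.796] [ 0.001 -0.001  0.002] totals [ 2.269 -4.928 -3.982]
4 x [0. 0. 0.] [ 0.    -0.     0.785] totals [0. 0. 0.]
3 x [ 0.463 -0.532  0.917] [0. 0. 0.] totals [ 1.39  -1.597  2.75 ]
3 x [ 0.  -0.   0.7] [0. 0. 0.] totals [ 0.  -0.   2.1]
```

Request:
jog_arm(
  motion=[0,0,-1,0,0,0,1,0,0,-1,0,0,0,1,0,0,-1,0,0,0,1,0,0,-1,0,0,0,1,0.45,-0.99,0,0,0,0,1,0.45,-0.99,0,0,0,0,1,0.45,-0.99,0,0,0,0,1,0.45,-0.99,0,0,0,0,1,0.45,-0.99,0,0,0,0,1,0,0,0,0,0,0.79,1,0,0,0,0,0,0.79,1,0,0,0,0,0,0.79,1],
)

```text
time: 27.65
position: [0.3781, 0.2319, 0.2206]
tool_rot: [0.979, 0.204, -0.0, 0.0]
ft_force: [0.1, -0.7, 0.4]
grip_width: 0.0134
grip_force: 40.0
```

Request:
jog_arm(
  motion=[0,0,0,0,0,0.77,1,0,0,0,0,0,0,1,0,0,0,0,0,0,1],
)

```text
time: 28.02
position: [0.3785, 0.2316, 0.2207]
tool_rot: [0.984, 0.178, -0.0, 0.0]
ft_force: [0.6, 0.1, -0.9]
grip_width: 0.0136
grip_force: 40.0
```

```bash
python3 -c "
from h import *
st();go((.4097,.3106,.11,.3579),(.4097,.3106,.056,.3579),(.4097,.3106,.026,.3579))"
```

```text
{'time': 28.025, 'q': [0.2962, 0.3049, 1.8838, 0.0, 0.9531, 1.5081], 'position': [0.3785, 0.2316, 0.2207], 'ft_force': [0.557, 0.1044, -0.867], 'grip_width': 0.0136, 'grip_force': 40.0} yaw,tilt [ 3.5890e-01  2.0000e-04 -3.1416e+00]
3 x [ 0.475 -0.525  0.922] [-0.     0.001  0.005] totals [ 1.425 -1.575  2.767]
2 x [ 0.    -0.     0.675] [0. 0. 0.] totals [ 0.   -0.    1.35]
1 x [ 0.   -0.    0.75] [0. 0. 0.] totals [ 0.   -0.    0.75]
```

Request:
jog_arm(
  motion=[0,0,0.4,0,0,0,1,0.3,-0.5,1,0,0,0,1,0.3,-0.5,1,0,0,0,1,0.52,-0.37,0.9,0,0,0,1,0.3,-0.2,0.5,0,0,0,1,0,0,0,0,0,0,1,0,0,0,0,0,0,1],
)

```text
time: 28.9
position: [0.4095, 0.3099, 0.0692]
tool_rot: [0.984, 0.178, -0.0, 0.0]
ft_force: [1.2, 0.3, -0.9]
grip_width: 0.0132
grip_force: 40.0
```

```bash
python3 -c "
from h import *
st();go((.4097,.3106,.045,.3579),(.4097,.3106,.026,.3579))"
```

```text
{'time': 28.9, 'q': [0.4301, 0.6454, 1.8419, -0.0001, 0.6547, 1.6427], 'position': [0.4095, 0.3099, 0.0692], 'ft_force': [1.203, 0.2987, -0.8979], 'grip_width': 0.0132, 'grip_force': 39.9998} yaw,tilt [3.5830e-01 4.0000e-04 3.1415e+00]
1 x [ 0.01  -0.014  0.606] [0.001 0.006 0.005] totals [ 0.01  -0.014  0.606]
1 x [ 0.    -0.     0.475] [0. 0. 0.] totals [ 0.    -0.     0.475]
```

Request:
jog_arm(
  motion=[0.01,-0.014,0.3,0,0,0,1,0,0,0.3,0,0,0,1,0,0,0,0,0,0,1,0,0,0,0,0,0,1],
)

```text
time: 29.4
position: [0.41, 0.3108, 0.0447]
tool_rot: [0.984, 0.178, -0.0, 0.0]
ft_force: [0.0, 0.4, -0.4]
grip_width: 0.0137
grip_force: 40.0
```

Request:
jog_arm(
  motion=[0,0,0.15,0,0,0,1,0,0,0.15,0,0,0,1,0,0,0.12,0,0,0,1,0,0,0,0,0,0,1,0,0,0,0,0,0,1],
)

```text
time: 30.02
position: [0.41, 0.3109, 0.0279]
tool_rot: [0.984, 0.178, -0.0, 0.0]
ft_force: [0.5, -0.0, -0.6]
grip_width: 0.0138
grip_force: 40.0
```

```bash
python3 -c "
from h import *
st();go((.4097,.3106,.025,.3579))
s=robot.camera('side');c=np.hstack([cv2.imread('pics/side0.png')[240:300,260:360],s[240:300,260:360]]);cv2.imwrite('pics/p8.png',cv2.resize(c,None,fx=4,fy=4,interpolation=cv2.INTER_CUBIC))
g=lambda i:cv2.cvtColor(i,cv2.COLOR_BGR2GRAY)[260:270,274:290]
print(g(cv2.imread('pics/side0.png')));print(g(s))"
```

```text
{'time': 30.025, 'q': [0.4314, 0.7247, 1.8535, 0.0, 0.5635, 1.6442], 'position': [0.41, 0.3109, 0.0279], 'ft_force': [0.482, -0.0097, -0.611], 'grip_width': 0.0138, 'grip_force': 39.9999} yaw,tilt [3.5800e-01 1.0000e-04 3.1416e+00]
1 x [-0.011  0.005  0.072] [0.    0.001 0.001] totals [-0.011  0.005  0.072]
[[ 30  36  33  33  30  36  27  39  36  30  14  32  32  33   1 104]
 [ 32  29  37  25  22  27  18  30  33  23  41  26  22  27  20 104]
 [ 37  15  22  19  22  10   9  11  14  16  14   5  23  20  30 107]
 [ 24  25  26 102 127 124 118 123 102  79  76  77  59  45  37  40]
 [ 31  25  17 208 255 254 254 255 223 190 183 186 168 137  84  75]
 [ 26  26  20 114 142 150 153 163 175 186 196 207 228 191 123 106]
 [ 33  38  20  34  27  29  41  42  42  51  66  76  81  81  65  74]
 [ 13  30  34  27  31  25  25  22  15  14  16   9   2  85 131 149]
 [ 16  32  29  21  33  28  23  25  19  18  32  24  15  90 133 147]
 [ 31  22  31  32  27  25  32  33  17  68  81  76  68  54  46  56]]
[[ 32  27  19  30  32  23  38  28  23  35  26  33  24  27  18 102]
 [ 29  30  32  17  20  14  20  19  11  26  27  26  24  24  18 100]
 [ 34  31  25  82  96  85  77  76  64  49  47  31  23  24  17  95]
 [ 31  15  45 176 207 195 188 186 166 150 149 133 128 120 109 101]
 [ 29  22  55 157 186 190 197 202 223 233 237 238 245 233 226 219]
 [ 21  36  19  42  49  45  64  72  78  86  97 103 116 113  88  90]
 [ 33  26  31  19  26  28  12   7  15  27  19  25  19  36  59  71]
 [ 25  34  27  33  28  35  29  35  25  24  19  16  20  90 129 153]
 [ 21  30  33  30  25  31  34  26  22  30  30  24   8  90 133 150]
 [ 26  30  27  37  29  27  27  30  19  65  81  72  70  51  44  59]]
```

Request:
jog_arm(
  motion=[-0.01,0,0.035,0,0,0,1,0,0,0.03,0,0,0,1,0,0,0,0,0,0,1],
  grip_force=10,
)

```text
time: 30.45
position: [0.4096, 0.3108, 0.0253]
tool_rot: [0.984, 0.178, -0.0, 0.0]
ft_force: [0.2, -0.3, -0.1]
grip_width: 0.0135
grip_force: 10.0
```

Request:
jog_arm(
  motion=[0,0,0,0,0,0,0.6,0,0,0,0,0,0,0.5,0,0,0,0,0,0,0.3,0,0,0,0,0,0,0.1,0,0,0,0,0,0,0.1],
)

```text
time: 31.08
position: [0.4097, 0.3108, 0.0254]
tool_rot: [0.984, 0.178, 0.0, -0.0]
ft_force: [0.0, 0.3, 0.5]
grip_width: 0.0371
grip_force: 0.0
```

```bash
python3 -c "
from h import *
st()
s=robot.camera('side')
g=lambda i:cv2.cvtColor(i,cv2.COLOR_BGR2GRAY)[260:270,274:290]
print(g(s))"
```

```text
{'time': 31.075, 'q': [0.4315, 0.7293, 1.8551, 0.0, 0.5571, 1.6442], 'position': [0.4097, 0.3108, 0.0254], 'ft_force': [0.0243, 0.3413, 0.5473], 'grip_width': 0.0371, 'grip_force': 0.0} yaw,tilt [ 3.5800e-01 -1.0000e-04 -3.1416e+00]
[[ 29  25  37  32  35  24  29  27  29  26  27  31  29  27  12 103]
 [ 34  25  32  31  30  25  33  28  23  24  31  26  31  20  21 102]
 [ 30  26  33  27  23  15  21  17  16  19  28  24  25  29  25 106]
 [ 29  29  23  49  78  85  77  81  64  50  51  31  21  29  30  41]
 [ 30  21  24 116 190 201 186 187 161 145 154 140 128 120  78  70]
 [ 31  33  24 158 186 184 192 202 211 224 240 239 245 207 131 106]
 [ 24  29  24  36  39  48  61  66  71  82  88 100 114 109  76  73]
 [ 27  33  26  28  21  25  16  22  15  17  14  17  16  83 125 149]
 [ 19  33  33  34  31  30  21  30  29  25  19  24   8  92 134 148]
 [ 22  23  22  27  22  35  25  35  19  64  78  75  68  49  45  58]]
```

The pin is back in its slots. I'll retreat straight up and take a final look.

Request:
jog_arm(
  motion=[0,0,-0.5,0,0,0,0.1,0,0,-0.8,0,0,0,0.1,-0.3,0.2,-0.9,0,0,0,0.1,-0.5,0.4,-1,0,0,0,0.1,-0.3,0.5,-1,0,0,0,0.1,-0.3,0.7,-0.5,0,0,0,0.1,-0.3,0.9,0,0,0,0,0.1,-0.3,0.9,0,0,0,0,0.1,0,0,0,0,0,0,0.1,0,0,0,0,0,0,0.1,0,0,0,0,0,0,0.1],
)

```text
time: 32.5
position: [0.3851, 0.1487, 0.2133]
tool_rot: [0.984, 0.179, -0.0, -0.0]
ft_force: [-0.3, 0.5, 0.6]
grip_width: 0.0389
grip_force: 0.0
```

```bash
python3 -c "
from h import *
st()
s=robot.camera('side');t=robot.camera('top')
c=np.hstack([s[130:310,225:365],t[110:290,220:360]]);cv2.imwrite('pics/fin.png',cv2.resize(c,None,fx=2.8,fy=2.8,interpolation=cv2.INTER_CUBIC))"
```

```text
{'time': 32.5, 'q': [0.0961, 0.2767, 1.9617, 0.0003, 0.9034, 1.3075], 'position': [0.3851, 0.1487, 0.2133], 'ft_force': [-0.3489, 0.4815, 0.6235], 'grip_width': 0.0389, 'grip_force': 0.0} yaw,tilt [ 3.5920e-01  1.0000e-04 -3.1413e+00]
```

View pics/fin.png

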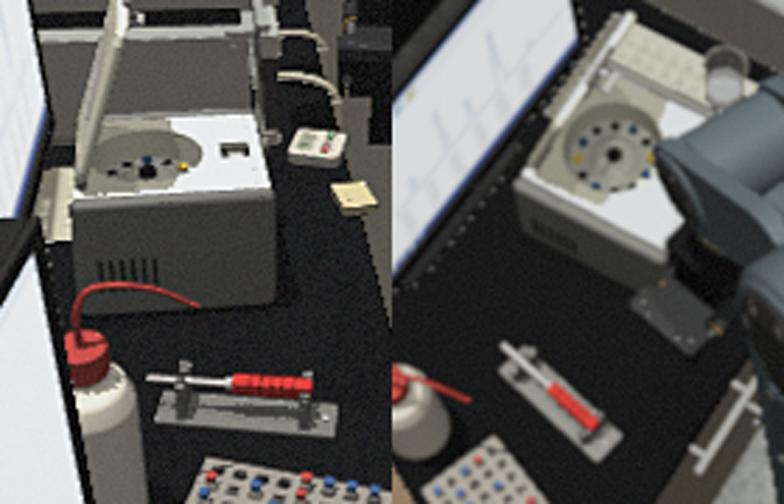

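The lid is fully open, the pin lies in both slots, and the other things are where they were.

```bash
python3 -c "
from rig import robot
print(robot.hand_in())"
```

```text
the job is handed in; nothing more can be done
None
```

The lid sprang open with about 10 N on the latch and under 1 mm of push past release, the pin is back in both slots of its stand, and I handed the job in at 32.5 s on the robot's clock.

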